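Assemble two bird feeders on the display board

ROBOT

A 7-joint arm with a two-finger parallel gripper is mounted at the origin on the work surface. World frame = base frame: x ahead of the robot, y to its left, z up, the work surface at z = 0. Lengths are in mm, angles in rad, forces in N, time in s.
With the tool pointing down it reaches from about 425 to 1025 mm from the base axis. Payload 9.4 kg.
Tool frame: the origin (TCP) lies at the very end of the fingers, on their centre line; the grasp point (between the pads) lies 19 mm behind it; x points along the fingers, z is the direction in which the jaws open and shut, and the axes are right-handed (so a half turn about x gives the same grasp; the last joint's range is limited). The gripper opens to 85 mm and grips with 20 to 120 N. Pads are 22 mm wide; open, the fingers measure 114 mm over their backs; the gripper's body (76 mm by 85 mm) begins 54 mm behind the grasp point. The pads swing forward as they close: fully open they stand 13 mm farther back than shut.
Start: joints at [1.065, 0.599, -0.003, 1.599, 0.002, 0.943, -0.08], TCP at [301.431, -659.366, 231.275] pointing down, gripper open.
Joint ranges: [-2.57, 2.57], [-0.35, 1.97], [-1.29, 1.29], [0.11, 2.56], [-1.05, 4.19], [0.11, 1.86], [-2.63, 2.63]. Speed limits (rad/s): [2.22, 2.22, 3.01, 3.01, 3.14, 3.14, 3.14].

INTERFACE

Orientations are given as a unit quaternion [w, x, y, z].
In Python, from rig import state, capture, get_calibration, job_done gives the robot as it stands.
- The arm moves only by the tool apply_moves, never from a script. Its argument "commands" is text: rows parted by semicolons, each of 7 numbers parted by spaces: the shift along the world's x, y, z scaled (see below), then the turn, a rotation vector about the world's x, y, z scaled (see below), then the opening, from 0 (shut) to 1 (fully open). In form: dx dy dz rx ry rz gripper; .... A call has 1 to 10 rows; each row is the pose to reach, as a shift and turn from the pose measured when the call began; what a row does not reach only later rows make up. The controller multiplies each number of a shift by 20 cm and each number of a turn by 45 degrees. A row lasts 1/10 s, in which the tool goes at most 50 mm and 8.59 degrees, less where a joint would pass 70% of its speed; a pose out of reach is approached as far as the arm can. A call with a number of a shift or a turn outside -1 to 1 is refused whole. A call with a gripper value outside its range is refused whole. The fingers move at their own pace and stop on an object; the grip force is fixed at half the most. Time passes only in rows, so rows that repeat a pose let the fingers close. It gives the time, the measured TCP pose, the force and the opening at its end, in the units of the state.
- state(): the state, without advancing time (a new reading comes with each control period).
- capture(name): name is "scene" or "top"; returns the picture (480x640x3 uint8, red, green, blue); there is no depth.
- get_calibration(name): a dict with "K" (3x3 intrinsics, pixels), "k1" (the pictures are not rectified: a ray, as slopes to the right and down, at radius r is drawn at 1 + k1 r^2 times it, then the intrinsics apply), "eye" and "orientation" of the camera in the world. Camera axes: x right, y down, z forward; pixel columns grow to the right and rows downward; lengths in mm; the calibration is good to about 2 mm. A picture is of the moment at which its call begins. get_calibration takes no time and is no camera call.
- job_done(): hands the job in, once; it reports no verdict.
The state is a dict: "clock": time; "qpos": joint angles; "joint_velocities": joint speeds; "effort": joint torques, N m; "ee_pos": TCP position; "ee_rot": TCP orientation; "contact_force": force on the tool from outside, world axes, zero at the start; "ft_torque": the same for the moment, N m; "grip_width": finger opening in mm.
Only numpy, scipy, OpenCV 4.12 (cv2) and the standard library are available. Lean on these libraries where they do the work, as an engineer would, in place of code of your own. Each camera call takes 0.05 s, during which the arm holds its last target. There are 200 camera calls.

TASK

Put the two bird feeders together on the long board: stand the square wooden hopper upright in the middle of the square tray, squared up with it, with the gable roof centred and squared up on top, and stand the grey tube upright in the middle of the round tray with the cone roof centred on top. Set the small white water cup upright on the board in the middle, midway between the two trays. Leave the glue bottle and the screw jar where they are, and let go of everything.

Things in the scene. Friction and masses are not known exactly. Their poses are not given: they have to be found in the camera images.
- board: Long brown wooden board, fixed flat on the table, 130 (its x) x 450 (its y) x 12 mm thick. Origin: centre of its underside, so the cup belongs right above the origin, on the top face 12 mm higher. The two trays are fixed on it, centred 160 mm either side of its middle along its y axis; which is on which side varies.
- tray: Square plywood tray fixed on the board, 110 x 110 mm, rim 18 mm high and 6 mm thick, inner floor 6 mm above its underside. Origin: centre of its underside; x and y run along its sides, z up. It may be turned a little on the board.
- saucer: Round plywood tray fixed on the board, 110 mm across, rim 18 mm high and 6 mm thick, inner floor 6 mm above its underside. Origin: centre of its underside.
- square_hopper: Loose upright square plywood column, hollow and open at both ends, 50 x 50 mm, 95 mm tall, walls 6 mm, 80 to 170 g, with small dark painted seed slots low on two faces. Origin: centre of its underside; x and y run square to its faces, z up. Stands upright at the start.
- tube_hopper: Loose upright grey plastic tube, open at both ends, 50 mm outside and 42 mm inside diameter, 80 mm tall, 60 to 130 g. Origin: centre of its underside, z up. Stands upright at the start.
- gable_roof: Loose pale plywood roof, flat square underside 100 x 100 mm, two panels sloping down 25 degrees to its -x and +x edges (104 mm long along y), and on top an upright brown ridge bar to grip: 20 mm thick (x), 80 mm long (y), its top at 62 mm; beside the bar the panels are 30 mm high. 80 to 170 g. Origin: centre of its underside, z up. Any quarter turn on the hopper is right.
- cone_roof: Loose round wooden roof, flat underside 104 mm across, cone rising to 30 mm, with a straight round knob to grip on top: 24 mm diameter, from 30 up to 62 mm height. 80 to 170 g. Origin: centre of its underside, z up.
- cup: Loose small white ceramic water cup without a handle with straight sides, 54 mm outside diameter, 48 mm tall, wall 4 mm, 70 to 140 g. Origin: centre of its underside, z up.
- glue_bottle: White plastic glue bottle with an orange cap, 52 mm diameter, 140 mm tall, standing on the table; not to be disturbed. Origin: centre of its underside.
- screw_jar: Glass jar with a steel lid, 68 mm diameter, 85 mm tall, standing on the table; not to be disturbed. Origin: centre of its underside.

How it is judged:
By the outcome, as a careful person would: the job done as asked, in the order asked, and still so for the second after the job is handed in, with the robot touching nothing.
It also fails if it takes over 128 s, if anything falls off the work surface, if the arm or the gripper's body presses on something with over 40 N, if the wrist force passes 120 N, or if a joint passes its speed limit or range.

## Working session

There is one attempt and no reset: what is moved stays moved. The work goes in short steps, Python scripts to look and compute and a tool call to move; the robot and the scene stay as the last step left them, time stands still between calls to the robot, and variables do not carry over. Pictures are saved under pics/ and viewed, about 12 in all and at most 16, crops included, and the job is handed in when it is done.

Besides the shell and the picture viewer there is one more tool, called after "Emit:" by a JSON object that holds its "fn" and its "kwargs", one argument or row to a line. apply_moves: Moves the arm, as the interface text tells. Shifts and turns lie within -1 to 1; 1 stands for 20 cm of shift or 45 degrees of turn. Its arguments: {"type":"object","properties":{"commands":{"type":"string"}},"required":["commands"]}

```bash
mkdir -p pics
cat > a.py <<'E'
from rig import *
import cv2,numpy as np
for n in("scene","top"):
    im=capture(n); cv2.imwrite(f"pics/{n}0.png",im[:,:,::-1]); c=get_calibration(n); print(n,c)
s=state(); print(s)
E
python3 a.py; ls
```

```text
scene {'K': array([[625.1580199 ,   0.        , 315.57351375],
       [  0.        , 625.1580199 , 252.11753103],
       [  0.        ,   0.        ,   1.        ]]), 'k1': -0.13993694228099754, 'eye': array([1183.66040411, -343.31804898, 1218.70454044]), 'orientation': array([-0.2255216 ,  0.83505395,  0.48349175, -0.13438988])}
top {'K': array([[519.40027294,   0.        , 314.95658887],
       [  0.        , 519.40027294, 237.21411859],
       [  0.        ,   0.        ,   1.        ]]), 'k1': -0.08599255362533975, 'eye': array([ 306.45340982,    1.66573518, 1238.96834142]), 'orientation': array([ 0.07242768, -0.66780903,  0.73693032, -0.07562436])}
{'clock': 0.1, 'qpos': array([ 1.06529691,  0.60004235, -0.00255576,  1.60007431,  0.00176585,
        0.94292342, -0.07978906]), 'joint_velocities': array([-0.00203799, -0.00225781,  0.00010556, -0.00212727, -0.00020315,
       -0.00101414, -0.00221871]), 'effort': array([ 3.95409123e-03, -7.77991033e+01,  1.56961966e+00, -2.58625871e+01,
        1.26471804e-02,  5.49775621e-03,  2.50078358e-05]), 'ee_pos': array([ 301.25753889, -658.95783656,  230.49641062]), 'ee_rot': array([ 0.59449591,  0.38239971,  0.59539177, -0.38190799]), 'contact_force': array([ 0.04209964, -0.16006659,  0.78056635]), 'ft_torque': array([-0.02912386, -0.00139129, -0.04770723]), 'grip_width': 85.38651961975685}
a.py
pics
```

View pics/scene0.png

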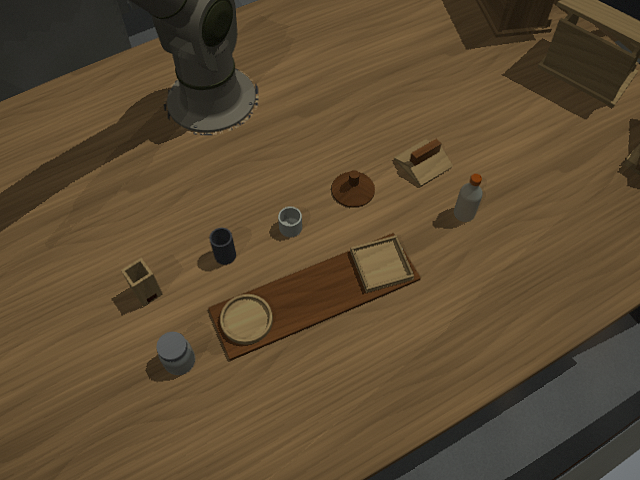

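View pics/top0.png

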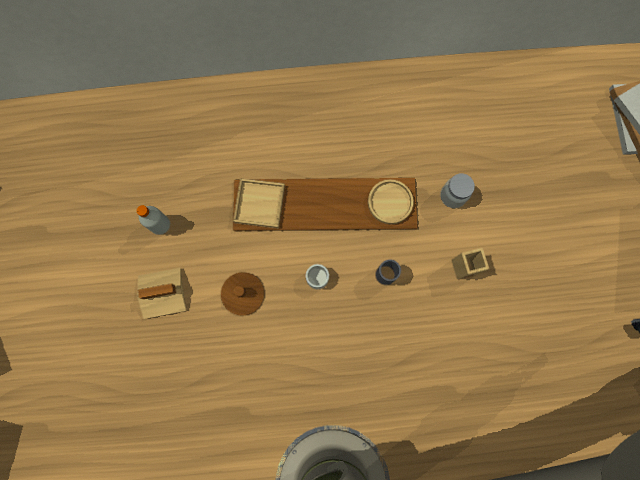

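```bash
cat > h.py <<'E'
from rig import *
import cv2,numpy as np
from scipy.spatial.transform import Rotation as R
from scipy.optimize import least_squares
def rot(q): return R.from_quat([q[1],q[2],q[3],q[0]])
def proj(n,P):
    c=get_calibration(n); p=(np.atleast_2d(P)-c["eye"])@rot(c["orientation"]).as_matrix()
    s=p[:,:2]/p[:,2:]; s=s*(1+c["k1"]*(s**2).sum(1,keepdims=True)); return s*c["K"][0,0]+c["K"][:2,2]
def ray(n,uv,z):
    c=get_calibration(n); d=(np.atleast_2d(uv)-c["K"][:2,2])/c["K"][0,0]; s=d.copy()
    for _ in range(10): s=d/(1+c["k1"]*(s**2).sum(1,keepdims=True))
    v=np.c_[s,np.ones(len(s))]@rot(c["orientation"]).as_matrix().T
    return c["eye"]+v*((z-c["eye"][2])/v[:,2])[:,None]
def tiles(im,boxes,f,out,cols=3,size=50):
    T=[]
    for (u,v) in boxes:
        t=cv2.resize(im[v:v+size,u:u+size],None,fx=f,fy=f,interpolation=cv2.INTER_CUBIC)
        t=np.clip(t.astype(float)*1.5,0,255).astype(np.uint8)
        for k in range(0,size,10):
            t[:6,k*f]=255; t[:, k*f][::4]=255; t[k*f,::4]=255
            cv2.putText(t,str(u+k),(k*f+2,10),0,.35,(255,255,0),1); cv2.putText(t,str(v+k),(0,k*f+20),0,.35,(0,255,255),1)
        T.append(cv2.copyMakeBorder(t,1,1,1,1,0))
    while len(T)%cols: T.append(T[0]*0)
    g=np.vstack([np.hstack(T[i:i+cols]) for i in range(0,len(T),cols)]); cv2.imwrite(out,g[:,:,::-1]); print(g.shape)
E
python3 - <<'E'
from h import *
t=cv2.imread("pics/top0.png")[:,:,::-1]; s=cv2.imread("pics/scene0.png")[:,:,::-1]
tiles(t,[(137,270),(217,268),(293,250),(363,247),(450,238),(450,165)],5,"pics/t1.png")
tiles(t,[(228,172),(363,172)],5,"pics/t2.png",2,62)
print(rot(state()["ee_rot"]).as_matrix().round(3))
for n,uv,z in[("gable",(157,291),62),("cone",(239,292),62),("cup",(317,274),48),("tube",(389,270),80),("hop",(475,262),95)]: print(n,ray("top",uv,z).round())
E
```

```text
(504, 756, 3)
(312, 624, 3)
[[-0.001  0.909  0.416]
 [ 0.001  0.416 -0.909]
 [-1.    -0.    -0.001]]
gable [[467. 356.  62.]]
cone [[447. 168.  62.]]
cup [[472. -12.  48.]]
tube [[ 461. -174.   80.]]
hop [[ 457. -367.   95.]]
```

View pics/t1.png

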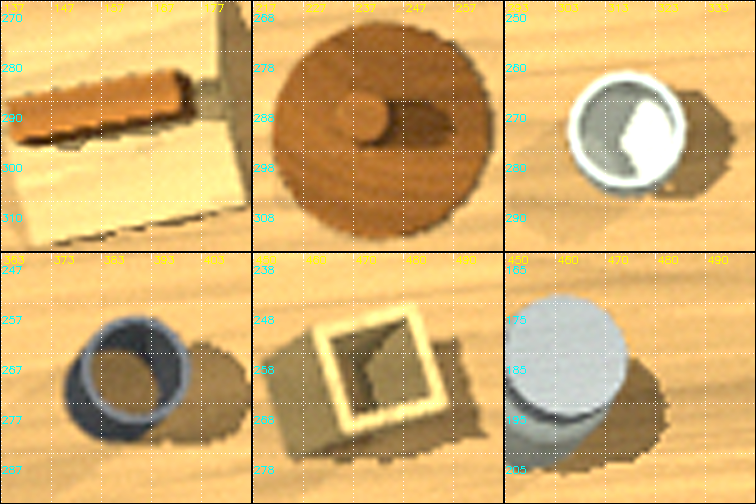

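View pics/t2.png

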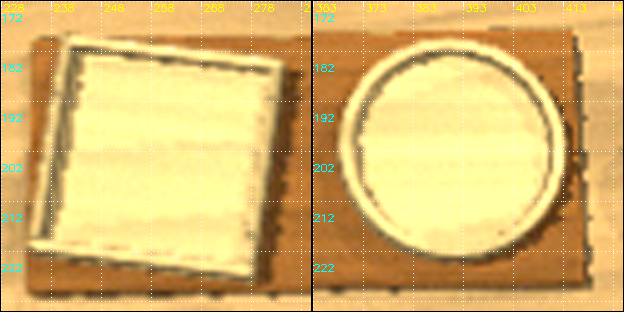

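Run:
```python
from h import *
s=cv2.imread("pics/scene0.png")[:,:,::-1]
tiles(s,[(393,130),(328,162),(265,196),(198,220),(115,252),(220,292)],5,"pics/s1.png")
tiles(s,[(345,228),(207,280)],5,"pics/s2.png",2,78)
def p(n,uv,z):
    r=ray("top",uv,z); print(n,r[:,:2].round(1).tolist(),"c",r[:,:2].mean(0).round(1))
    if len(r)>1: d=np.diff(np.r_[r,r[:1]],axis=0)[:,:2]; print(np.hypot(*d.T).round(1),np.degrees(np.arctan2(d[:,1],d[:,0])).round(1))
p("bar",[(137.8,289.4),(171.2,284.2),(173.4,293.6),(140.8,299)],62)
p("knob",(239.6,291),62);p("conebase",(242.9,294),0)
p("cup",(317.5,276),48);p("tube",(389.7,270.4),80);p("jar",(461,185),85)
p("hop",[(461.8,253.2),(482.6,247.8),(489.2,267.8),(468.8,273.8)],95)
p("tray",[(241.4,179),(285,184.6),(278.6,226.8),(233.8,220.6)],30)
p("saucer",(390.8,201.8),30)
p("board",[(234.2,179.2),(415.4,178),(418.4,229.4),(233.2,230.2)],12)
```

```text
(504, 756, 3)
(392, 784, 3)
bar [[474.7, 401.0], [479.4, 322.8], [457.3, 318.7], [451.9, 394.7]] c [465.8 359.3]
[78.4 22.4 76.3 23.6] [ -86.5 -169.4   94.    15.4]
knob [[448.9, 166.7]] c [448.9 166.7]
conebase [[448.5, 168.1]] c [448.5 168.1]
cup [[467.7, -13.2]] c [467.7 -13.2]
tube [[459.9, -175.9]] c [ 459.9 -175.9]
jar [[642.0, -367.3]] c [ 642.  -367.3]
hop [[480.2, -340.6], [487.7, -389.9], [441.1, -397.5], [432.4, -349.2]] c [ 460.4 -369.3]
[49.9 47.3 49.1 48.6] [ -81.4 -170.8  100.2   10.1]
tray [[726.0, 148.4], [700.9, 43.3], [597.2, 67.5], [623.2, 173.6]] c [661.8 108.2]
[108.  106.5 109.2 105.9] [-103.4  166.8   76.2  -13.8]
saucer [[632.3, -207.6]] c [ 632.3 -207.6]
board [[733.6, 168.5], [692.1, -279.7], [561.6, -268.7], [604.0, 179.2]] c [647.8 -50.2]
[450.1 131.  449.9 130. ] [-95.3 175.2  84.6  -4.7]
```

View pics/s1.png

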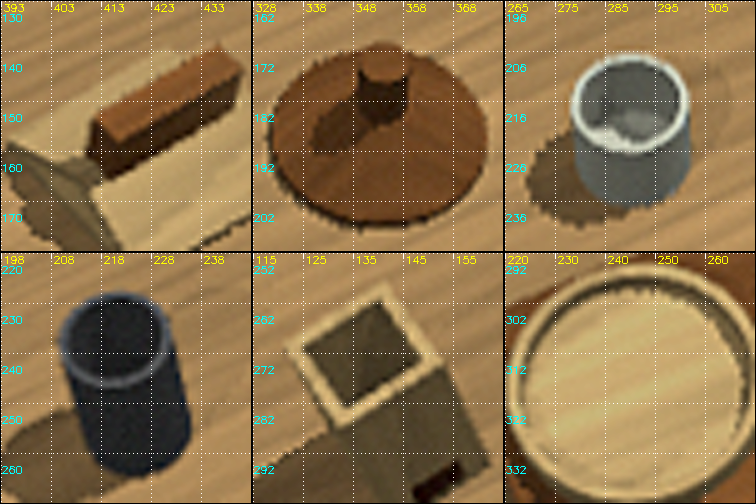

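View pics/s2.png

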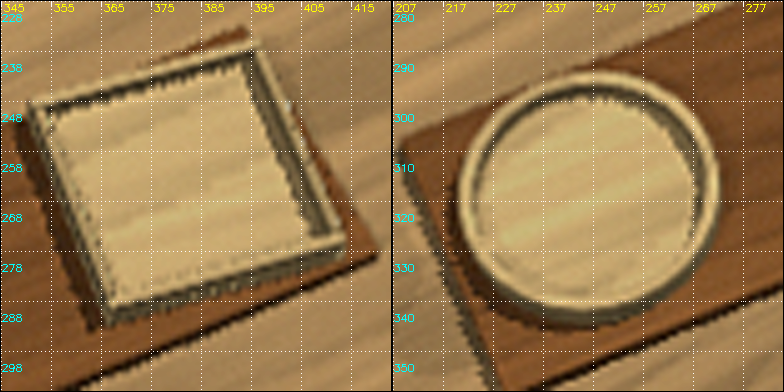

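Run:
```python
from h import *
def p(n,uv,z):
    r=ray("scene",uv,z); print(n,"c",r[:,:2].mean(0).round(1))
    if len(r)>1: d=np.diff(np.r_[r,r[:1]],axis=0)[:,:2]; print(np.hypot(*d.T).round(1),np.degrees(np.arctan2(d[:,1],d[:,0])).round(1))
p("bar",[(411.4,153.6),(436.4,138.8),(441.6,143.6),(415.4,158.6)],62)
p("knob",(354.2,174.4),62)
p("cup",(290.1,216.6),48);p("tube",(220.9,237.5),80)
p("hop",[(121.6,270.8),(141.4,258.4),(152.6,271.8),(133.2,287.4)],95)
p("tray",[(351,248.8),(397,235.6),(414.2,275.4),(366,290)],30)
p("saucer",(245.9,318.2),30)
```

```text
bar c [472.7 360.4]
[79.9 18.7 82.3 17.3] [ 95.9   6.5 -85.2 178.8]
knob c [453.1 169.2]
cup c [473.7 -12. ]
tube c [ 465.7 -175.9]
hop c [ 463.5 -366.2]
[48.3 42.8 51.1 49.3] [  98.2   11.6  -74.4 -171.6]
tray c [668.  110.4]
[109.7 106.1 111.5 106.3] [  78.3  -12.9 -101.6  166.1]
saucer c [ 639.7 -208.3]
```

Emit:
{"fn": "apply_moves", "kwargs": {
  "commands": "0.5 0.95 0.1 0 0 -0.33 1;0.5 0.95 0.1 0 0 -0.33 1;0.5 0.95 0.1 0 0 -0.33 1;0.5 0.95 0.1 0 0 -0.33 1;0.5 0.95 0.1 0 0 -0.33 1;0.5 0.95 0.1 0 0 -0.33 1;0.5 0.95 0.1 0 0 -0.33 1"
}}

```text
clock: 0.8
ee_pos: [400.9, -469.6, 250.5]
ee_rot: [0.54, 0.456, 0.541, -0.456]
contact_force: [-0.2, -0.1, -0.2]
grip_width: 85.4
```

Emit:
{"fn": "apply_moves", "kwargs": {
  "commands": "0.306 0.509 0 0 0 0 1;0.306 0.509 0 0 0 0 1;0.306 0.509 0 0 0 0 1;0.306 0.509 -0.3 0 0 0 1;0.306 0.509 -0.65 0 0 0 1;0.306 0.509 -0.65 0 0 0 1;0.306 0.509 -0.65 0 0 0 1;0.306 0.509 -0.65 0 0 0 1"
}}

```text
clock: 1.6
ee_pos: [461.3, -369.5, 120.4]
ee_rot: [0.539, 0.456, 0.541, -0.457]
contact_force: [-1.0, 0.2, 1.0]
grip_width: 85.4
```

```bash
cat > look.py <<'E'
import sys
from h import *
# look.py name x y z tag : crop both cams around a world point, tiled
x,y,z=map(float,sys.argv[1:4]); S=int(sys.argv[5]) if len(sys.argv)>5 else 78
T=[]
for n in("top","scene"):
    im=capture(n); cv2.imwrite(f"pics/{sys.argv[4]}_{n}.png",im[:,:,::-1])
    u=proj(n,[x,y,z])[0].astype(int)-S//2; u=np.clip(u,0,[640-S,480-S]); T.append((im,u))
f=390//S; W=np.hstack([im[u[1]:u[1]+S,u[0]:u[0]+S] for im,u in T]); 
print([t[1] for t in T]); 
out=[]
for i,(im,u) in enumerate(T): tiles(im,[tuple(u)],f,f"pics/{sys.argv[4]}_{i}c.png",1,S); out.append(cv2.imread(f"pics/{sys.argv[4]}_{i}c.png"))
cv2.imwrite(f"pics/{sys.argv[4]}.png",np.hstack(out))
s=state(); print(s["ee_pos"].round(1),s["contact_force"].round(1),s["grip_width"], s["qpos"].round(2))
E
python3 look.py 462 -368 95 l1 78
```

```text
[array([435, 220]), array([ 97, 232])]
(392, 392, 3)
(392, 392, 3)
[ 462.5 -369.4  122.1] [ 0.1 -0.7 -0.1] 85.35540595832813 [ 0.56  0.58  0.03  2.01 -0.03  0.55 -0.79]
```

View pics/l1.png

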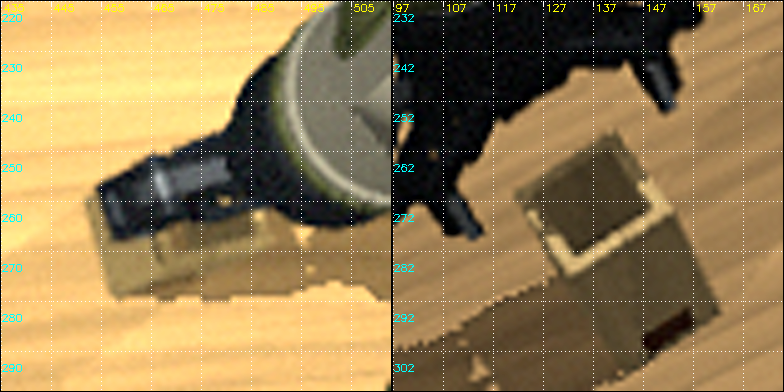

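Emit:
{"fn": "apply_moves", "kwargs": {
  "commands": "0 0.008 -0.2 0 0 0 1;0 0.008 -0.36 0 0 0 1;0 0.008 -0.36 0 0 0 1;0 0.008 -0.36 0 0 0 1;0 0.008 -0.36 0 0 0 0;0 0.008 -0.36 0 0 0 0;0 0.008 -0.36 0 0 0 0;0 0.008 -0.36 0 0 0 0;0 0.008 -0.36 0 0 0 0;0 0.008 -0.36 0 0 0 0"
}}

```text
clock: 2.7
ee_pos: [463.1, -368.3, 51.9]
ee_rot: [0.541, 0.456, 0.539, -0.456]
contact_force: [-1.0, 2.4, 9.7]
grip_width: 49.5
```

Run:
```python
from h import *
print(ray("scene",[(113.4,279),(152.6,253.6),(133,266.3)],133).round(1)); s=state(); print(s["contact_force"],s["ee_pos"],s["grip_width"])
```

```text
[[ 478.6 -413.8  133. ]
 [ 463.7 -321.7  133. ]
 [ 471.2 -368.1  133. ]]
[-0.99615965  2.42981695  9.66970353] [ 463.12251337 -368.25991413   51.90248225] 49.5234601225765
```

Emit:
{"fn": "apply_moves", "kwargs": {
  "commands": "0 0 0.1 0 0 0 0;0 0 0.3 0 0 0 0;0 0 0.55 0 0 0 0;0 0 0.8 0 0 0.1 0;0.2 0.2 1 0 0 0.25 0;0.3 0.4 1 0 0 0.4 0;0.4 0.6 1 0 0 0.6 0;0.4 0.8 1 0 0 0.75 0;0.4 0.9 1 0 0 0.75 0;0.4 0.9 1 0 0 0.75 0"
}}

```text
clock: 3.7
ee_pos: [543.4, -184.3, 252.8]
ee_rot: [0.651, 0.279, 0.649, -0.277]
contact_force: [-0.0, 1.0, -0.8]
grip_width: 49.7
```

Emit:
{"fn": "apply_moves", "kwargs": {
  "commands": "0.4 0.2 0 0 0 0.15 0;0.4 0.4 0 0 0 0.3 0;0.45 0.6 0 0 0 0.45 0;0.5 0.8 0 0 0 0.6 0;0.607 0.95 0 0 0 0.743 0;0.607 0.95 0 0 0 0.743 0;0.607 0.95 0 0 0 0.743 0"
}}

```text
clock: 4.4
ee_pos: [665.0, 5.3, 252.8]
ee_rot: [0.704, 0.081, 0.702, -0.078]
contact_force: [0.2, -1.3, -1.3]
grip_width: 49.6
```

Emit:
{"fn": "apply_moves", "kwargs": {
  "commands": "0 0.25 0 0 0 0 0;0 0.51 -0.1 0 0 0 0;0 0.51 -0.3 0 0 0 0;0 0.51 -0.5 0 0 0 0;0 0.51 -0.65 0 0 0 0;0 0.51 -0.75 0 0 0 0;0 0.51 -0.75 0 0 0 0"
}}

```text
clock: 5.1
ee_pos: [663.3, 104.1, 100.0]
ee_rot: [0.702, 0.081, 0.703, -0.081]
contact_force: [0.0, 0.7, -0.5]
grip_width: 49.2
```

```bash
python3 look.py 665 109 60 l2 78; python3 -c "
from h import *
print(rot(state()['ee_rot']).as_matrix().round(3))"
```

```text
[array([218, 158]), array([342, 215])]
(392, 392, 3)
(392, 392, 3)
[665.3 105.5 103.3] [ 0.6  0.6 -1. ] 49.78182397655083 [-0.08  0.69 -0.25  1.81  0.26  0.66 -0.71]
[[ 0.003  0.226  0.974]
 [ 0.002  0.974 -0.226]
 [-1.     0.002  0.003]]
```

View pics/l2.png

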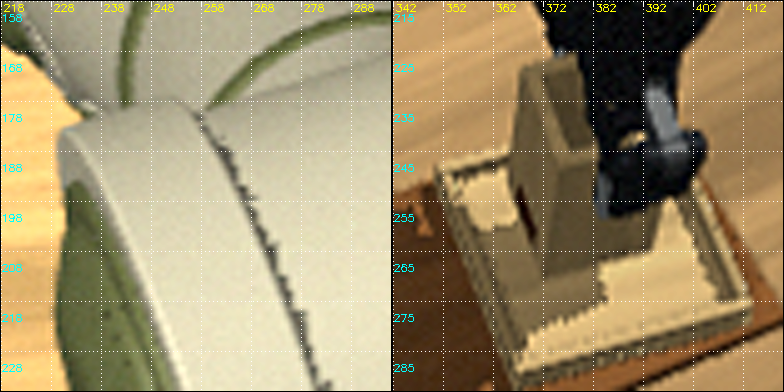

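Run:
```python
from h import *
r=ray("scene",[(372.2,270.4),(394.2,265)],51.4); print(r.round(1), r[0]-r[1])
a=np.radians(-13); print(r.mean(0)[:2]-25*np.array([np.cos(a),np.sin(a)]))
```

```text
[[684.   72.8  51.4]
 [696.5 120.7  51.4]] [-12.47512604 -47.97030294   0.        ]
[665.88568866 102.37852442]
```

Emit:
{"fn": "apply_moves", "kwargs": {
  "commands": "0.006 0.035 -0.04 0 0 0 0;0.006 0.035 -0.1 0 0 0 0;0.006 0.035 -0.14 0 0 0 0;0.006 0.035 -0.14 0 0 0 0"
}}

```text
clock: 5.6
ee_pos: [665.6, 112.3, 73.9]
ee_rot: [0.703, 0.081, 0.702, -0.08]
contact_force: [0.4, 0.3, -0.8]
grip_width: 49.8
```

```bash
python3 look.py 665 109 40 l3 78
```

```text
[array([219, 161]), array([342, 219])]
(392, 392, 3)
(392, 392, 3)
[666.3 112.5  75. ] [ 0.2 -0.7 -0.7] 49.6289799703276 [-0.1   0.73 -0.24  1.82  0.27  0.62 -0.73]
```

View pics/l3_1c.png

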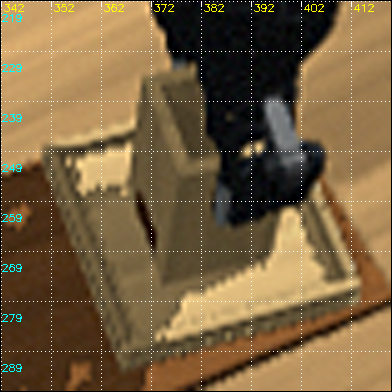

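Run:
```python
from h import *
r=ray("scene",[(374.4,275.4),(396.2,270.8)],23.1); print(r.round(1), r[0]-r[1])
a=np.radians(-13); print(r.mean(0)[:2]-25*np.array([np.cos(a),np.sin(a)]))
p=proj("scene",[[668+x*np.cos(a)-y*np.sin(a),110.4+x*np.sin(a)+y*np.cos(a),18] for x,y in[(25,-25),(25,25)]]);print(p)
```

```text
[[684.8  80.4  23.1]
 [699.  127.8  23.1]] [-14.24229353 -47.42027943   0.        ]
[667.52495139 109.70264876]
[[374.72797762 277.19140395]
 [396.21035618 271.29489746]]
```

Emit:
{"fn": "apply_moves", "kwargs": {
  "commands": "0.003 0.004 -0.015 0 0 0 0;0.003 0.004 -0.026 0 0 0 0;0.003 0.004 -0.026 0 0 0 0;0.003 0.004 -0.026 0 0 0 0"
}}

```text
clock: 6.1
ee_pos: [667.1, 113.4, 70.0]
ee_rot: [0.704, 0.081, 0.702, -0.08]
contact_force: [-0.6, 1.3, 1.8]
grip_width: 49.3
```

Emit:
{"fn": "apply_moves", "kwargs": {
  "commands": "0 0 0 0 0 0 0.6;0 0 0 0 0 0 1;0 0 0 0 0 0 1;0 0 0 0 0 0 1;0 0 0.15 0 0 0 1;0 0 0.4 0 0 0 1;0 0 0.6 0 0 0 1;0 0 0.8 0 0 0 1;0 0 0.8 0 0 0 1"
}}

```text
clock: 7.0
ee_pos: [669.8, 114.3, 236.3]
ee_rot: [0.707, 0.082, 0.698, -0.079]
contact_force: [0.8, 0.7, 0.4]
grip_width: 85.2
```

Emit:
{"fn": "apply_moves", "kwargs": {
  "commands": "-0.25 0.25 0 0 0 0.1 1;-0.5 0.5 0 0 0 0.2 1;-0.7 0.7 0 0 0 0.3 1;-0.85 0.9 0 0 0 0.389 1;-1 1 0 0 0 0.389 1;-1 1 0 0 0 0.389 1;-1 1 0 0 0 0.389 1"
}}

```text
clock: 7.7
ee_pos: [465.6, 318.1, 236.3]
ee_rot: [0.71, -0.027, 0.703, 0.033]
contact_force: [-0.3, -0.3, -0.3]
grip_width: 85.5
```

Run:
```python
from h import *
im=capture("top"); cv2.imwrite("pics/l4top.png",im[:,:,::-1]); sc=capture("scene"); cv2.imwrite("pics/l4scene.png",sc[:,:,::-1])
tiles(im,[(222,166)],5,"pics/a.png",1,78); tiles(sc,[(342,200)],5,"pics/b.png",1,78)
cv2.imwrite("pics/l4.png",np.hstack([cv2.imread("pics/a.png"),cv2.imread("pics/b.png")]))
print(ray("top",[(152,220)],30), state()["ee_pos"], state()["qpos"].round(2))
```

```text
(392, 392, 3)
(392, 392, 3)
[[644.68205461 372.13804676  30.        ]] [469.38813479 314.48438048 235.97898706] [-0.39  0.42 -0.42  1.96  0.24  0.79 -0.86]
```

View pics/l4.png

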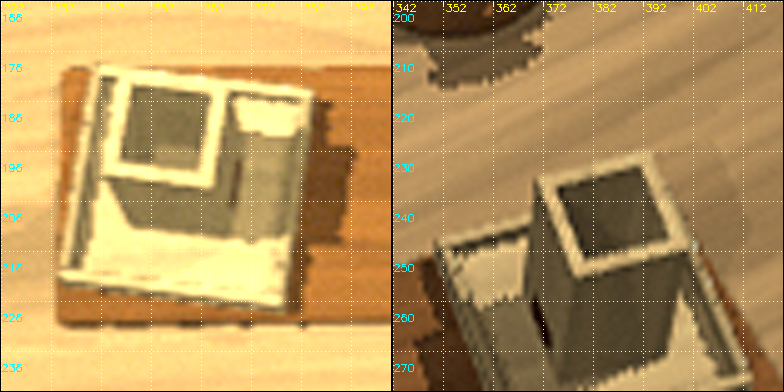

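```bash
cat >> h.py <<'E'
def p(cam,n,uv,z):
    r=ray(cam,uv,z); print(cam,n,"c",r[:,:2].mean(0).round(1))
    if len(r)>1: d=np.diff(np.r_[r,r[:1]],axis=0)[:,:2]; print(np.hypot(*d.T).round(1),np.degrees(np.arctan2(d[:,1],d[:,0])).round(1))
E
python3 - <<'E'
from h import *
p("top","hop",[(244.6,180.2),(267.4,183),(264.4,203.6),(242.6,201)],113)
p("scene","hop",[(371,236),(393.4,230),(402.8,249.4),(379.4,255.4)],113)
E
```

```text
top hop c [663.5 110.2]
[52.6 48.9 49.8 49.3] [-103.1  167.6   77.2   -9.1]
scene hop c [669.9 112. ]
[50.  50.2 51.1 49.2] [  77.3  -10.6 -103.7  168.1]
```

Emit:
{"fn": "apply_moves", "kwargs": {
  "commands": "0 0.226 0 0 0 0 1;0 0.226 -0.25 0 0 0 1;0 0.226 -0.5 0 0 0 1;0 0.226 -0.68 0 0 0 1;0 0.226 -0.85 0 0 0 1;0 0.226 -1 0 0 0 1;0 0.226 -1 0 0 0 1;0 0.226 -1 0 0 0 1"
}}

```text
clock: 8.6
ee_pos: [470.1, 358.7, 35.8]
ee_rot: [0.71, -0.026, 0.703, 0.029]
contact_force: [-0.1, 0.7, 0.4]
grip_width: 85.2
```

Emit:
{"fn": "apply_moves", "kwargs": {
  "commands": "0 0 0 0 0 0 0;0 0 0 0 0 0 0;0 0 0 0 0 0 0;0 0 0 0 0 0 0;0 0 0 0 0 0 0;0 0 0 0 0 0 0;0 0 0 0 0 0 0;0 0 0 0 0 0 0;0 0 0 0 0 0 0"
}}

```text
clock: 9.5
ee_pos: [470.4, 358.9, 36.7]
ee_rot: [0.71, -0.026, 0.703, 0.03]
contact_force: [-0.4, -1.0, 8.2]
grip_width: 19.1
```

Emit:
{"fn": "apply_moves", "kwargs": {
  "commands": "0 0 0.1 0 0 0 0;0 0 0.3 0 0 0 0;0 0 0.55 0 0 0 0;0 0 0.8 0 0 0 0;0.1 -0.1 1 0 0 -0.1 0;0.3 -0.3 1 0 0 -0.2 0;0.5 -0.5 1 0 0 -0.3 0;0.7 -0.7 1 0 0 -0.4 0;0.9 -0.9 1 0 0 -0.4 0;0.9 -0.9 1 0 0 -0.4 0"
}}

```text
clock: 10.5
ee_pos: [653.0, 173.9, 236.4]
ee_rot: [0.706, 0.085, 0.697, -0.084]
contact_force: [-0.3, 0.1, -1.0]
grip_width: 18.6
```

Run:
```python
from h import *
s=state(); m=rot(s["ee_rot"]).as_matrix(); print(s["ee_pos"],s["contact_force"],m.round(3),np.degrees(np.arctan2(m[1,2],m[0,2])))
```

```text
[653.03657162 173.93184307 236.42652471] [-0.29507405  0.07927065 -1.04881289] [[ 0.013  0.238  0.971]
 [ 0.     0.971 -0.238]
 [-1.     0.003  0.012]] -13.792559398439975
```

Emit:
{"fn": "apply_moves", "kwargs": {
  "commands": "0.03 -0.16 0 0 0 0.02 0;0.065 -0.32 0 0 0 0.02 0;0.065 -0.32 -0.15 0 0 0.02 0;0.065 -0.32 -0.3 0 0 0.02 0;0.065 -0.32 -0.38 0 0 0.02 0;0.065 -0.32 -0.38 0 0 0.02 0;0.065 -0.32 -0.38 0 0 0.02 0"
}}

```text
clock: 11.2
ee_pos: [666.3, 110.5, 161.0]
ee_rot: [0.707, 0.08, 0.698, -0.078]
contact_force: [-0.1, 0.4, -0.2]
grip_width: 19.0
```

```bash
python3 look.py 665 109 115 l5 78
```

```text
[array([216, 151]), array([345, 201])]
(392, 392, 3)
(392, 392, 3)
[666.8 110.6 161.9] [ 0.8 -0.6 -2. ] 18.829620062338748 [-0.06  0.62 -0.29  1.78  0.25  0.76 -0.71]
```

View pics/l5_1c.png

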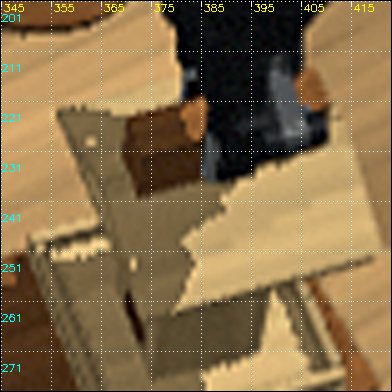

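Run:
```python
from h import *
a=np.radians(-13)
W=lambda x,y,z,cx,cy:[cx+x*np.cos(a)-y*np.sin(a),cy+x*np.sin(a)+y*np.cos(a),z]
for c in[(669.9,112.0)]:
  print([((proj("scene",W(x,y,125.2+h,*c))[0]-[345,201])*5).round() .tolist() for x,y,h in[(50,-52,4),(50,52,4),(50,-52,0),(50,52,0),(0,-52,30),(10,-40,62),(-10,-40,62),(-50,52,4),(-50,-52,4)]])
```

```text
[[133.0, 322.0], [374.0, 256.0], [132.0, 327.0], [373.0, 261.0], [96.0, 186.0], [138.0, 156.0], [121.0, 115.0], [287.0, 60.0], [53.0, 121.0]]
```

Emit:
{"fn": "apply_moves", "kwargs": {
  "commands": "-0.003 0 -0.03 0 0 0 0;-0.003 0 -0.055 0 0 0 0;-0.003 0 -0.062 0 0 0 0;-0.003 0 -0.062 0 0 0 0;-0.003 0 -0.062 0 0 0 0"
}}

```text
clock: 11.8
ee_pos: [666.2, 110.6, 149.9]
ee_rot: [0.708, 0.08, 0.697, -0.078]
contact_force: [-1.7, -0.8, 3.5]
grip_width: 18.8
```

Emit:
{"fn": "apply_moves", "kwargs": {
  "commands": "0 0 0 0 0 0 0.5;0 0 0 0 0 0 1;0 0 0 0 0 0 1;0 0 0 0 0 0 1;0 0 0 0 0 0 1;0 0 0.1 0 0 0 1;0 0 0.25 0 0 0 1;0 0 0.45 0 0 0 1;-0.1 -0.1 0.5 0 0 0 1;-0.2 -0.3 0.5 0 0 0 1"
}}

```text
clock: 12.8
ee_pos: [627.0, 54.1, 252.3]
ee_rot: [0.71, 0.079, 0.696, -0.075]
contact_force: [-0.1, -0.5, 0.1]
grip_width: 85.1
```

Emit:
{"fn": "apply_moves", "kwargs": {
  "commands": "-0.2 -0.2 0 0 0 0 1;-0.4 -0.4 0 0 0 0 1;-0.6 -0.6 0 0 0 0 1;-0.75 -0.8 0 0 0 0 1;-0.8 -0.9 0 0 0 0 1;-0.8 -0.9 0 0 0 0 1"
}}

```text
clock: 13.4
ee_pos: [463.6, -130.6, 252.3]
ee_rot: [0.709, 0.081, 0.696, -0.079]
contact_force: [-0.5, -0.4, -0.6]
grip_width: 85.6
```

Run:
```python
from h import *
im=capture("top"); sc=capture("scene")
tiles(im,[(216,148)],5,"pics/a.png",1,78); tiles(sc,[(345,195)],5,"pics/b.png",1,78)
cv2.imwrite("pics/l6.png",np.hstack([cv2.imread("pics/a.png"),cv2.imread("pics/b.png")]))
s=state(); m=rot(s["ee_rot"]).as_matrix(); print(s["ee_pos"],s["qpos"].round(2),m.round(3))
```

```text
(392, 392, 3)
(392, 392, 3)
[ 466.88460489 -126.68905395  252.6289523 ] [ 0.42  0.29 -0.34  2.11  0.13  0.74 -0.22] [[ 0.021  0.22   0.975]
 [ 0.003  0.976 -0.22 ]
 [-1.     0.008  0.019]]
```

View pics/l6.png

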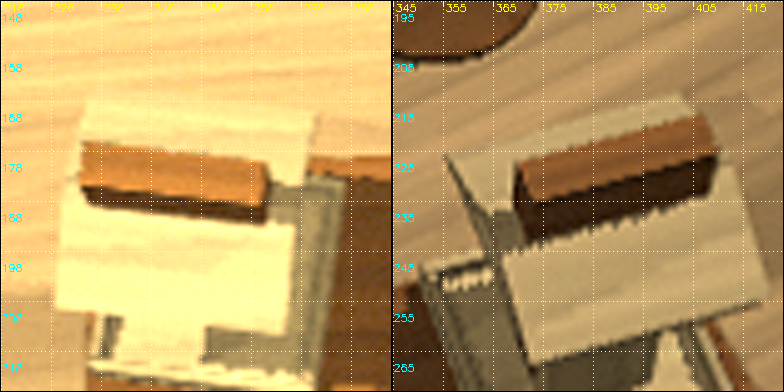

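Run:
```python
from h import *
f=lambda L,o,d:[((x-d)/5+o[0],y/5+o[1]) for x,y in L]
p("top","bar",f([(83,142),(267,165),(264,208),(82,187)],(216,148),0),175)
p("scene","bar",f([(517,162),(703,116),(718,150),(533,200)],(345,195),392),175)
```

```text
top bar c [664.4 111.3]
[80.5 19.3 79.2 20.3] [-103.3  171.7   77.3   -4.8]
scene bar c [670.6 113.4]
[78.8 16.9 78.5 18.6] [  76.2  -13.4 -102.5  167.5]
```

Emit:
{"fn": "apply_moves", "kwargs": {
  "commands": "-0.02 -0.246 0 0 0.027 0 1;-0.02 -0.246 -0.2 0 0.027 0 1;-0.02 -0.246 -0.4 0 0.027 0 1;-0.02 -0.246 -0.6 0 0.027 0 1;-0.02 -0.246 -0.6 0 0.027 0 1"
}}

```text
clock: 14.0
ee_pos: [461.7, -173.8, 128.8]
ee_rot: [0.7, 0.079, 0.706, -0.075]
contact_force: [0.2, 1.2, 0.4]
grip_width: 85.5
```

```bash
cat > st.py <<'E'
from h import *
s=state(); m=rot(s["ee_rot"]).as_matrix(); print(s["ee_pos"].round(1),s["contact_force"].round(1),"axis",m[:,0].round(3),"jaw",np.degrees(np.arctan2(m[1,2],m[0,2])).round(1),s["grip_width"])
E
python3 st.py
```

```text
[ 461.7 -173.8  128.8] [0.2 1.2 0.4] axis [-0.007  0.006 -1.   ] jaw -12.5 85.5265881459904
```

Emit:
{"fn": "apply_moves", "kwargs": {
  "commands": "0.005 -0.01 -0.2 -0.005 -0.005 0 1;0.005 -0.01 -0.38 -0.005 -0.005 0 1;0.005 -0.01 -0.434 -0.005 -0.005 0 1;0.005 -0.01 -0.434 -0.005 -0.005 0 1;0.005 -0.01 -0.434 -0.005 -0.005 0 0;0.005 -0.01 -0.434 -0.005 -0.005 0 0;0.005 -0.01 -0.434 -0.005 -0.005 0 0;0.005 -0.01 -0.434 -0.005 -0.005 0 0;0.005 -0.01 -0.434 -0.005 -0.005 0 0;0.005 -0.01 -0.434 -0.005 -0.005 0 0"
}}

```text
clock: 15.0
ee_pos: [463.5, -176.2, 44.0]
ee_rot: [0.703, 0.078, 0.703, -0.077]
contact_force: [-2.0, 0.9, 12.8]
grip_width: 49.5
```

```bash
python3 st.py
```

```text
[ 463.5 -176.2   44. ] [-2.   0.9 12.8] axis [-0.001  0.001 -1.   ] jaw -12.6 49.50551457688247
```

Emit:
{"fn": "apply_moves", "kwargs": {
  "commands": "0 0 0.1 0 0 0 0;0 0 0.3 0 0 0 0;0 0 0.5 0 0 0 0;0.2 -0.04 0.6 0 0 0 0;0.45 -0.08 0.6 0 0 0 0;0.7 -0.13 0.6 0 0 0 0;0.86 -0.16 0.6 0 0 0 0;0.86 -0.16 0.35 0 0 0 0;0.86 -0.16 0.14 0 0 0 0;0.86 -0.16 0.14 0 0 0 0"
}}

```text
clock: 16.0
ee_pos: [631.9, -207.6, 67.7]
ee_rot: [0.7, 0.078, 0.706, -0.077]
contact_force: [-1.2, -0.1, -0.6]
grip_width: 49.5
```

```bash
python3 look.py 636 -208 30 l7 78; python3 st.py
```

```text
[array([351, 161]), array([206, 277])]
(392, 392, 3)
(392, 392, 3)
[ 635.3 -208.2   72.9] [-0.4 -0.7 -0.7] 49.442518095211874 [ 0.38  0.73 -0.24  1.84  0.27  0.61 -0.24]
[ 635.3 -208.2   72.9] [-0.4 -0.7 -0.7] axis [-0.001  0.002 -1.   ] jaw -12.6 49.442518095211874
```

View pics/l7.png

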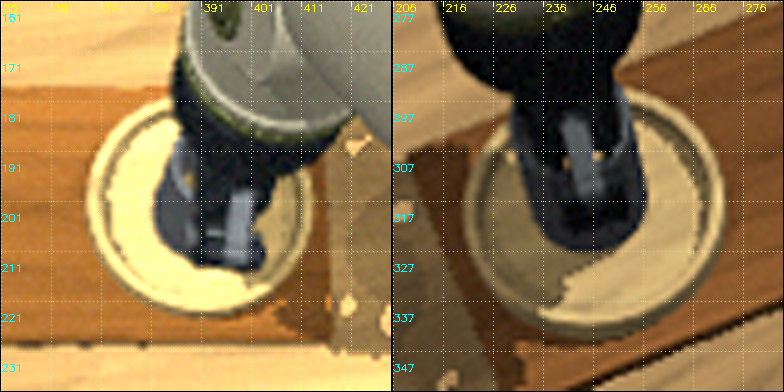

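Run:
```python
from h import *
t=np.linspace(0,6.283,120)
q=proj("scene",np.c_[639.7+25*np.cos(t),-208.3+25*np.sin(t),0*t+28.9]); q=(q-[206,277])*5+[392,0]
print(q[q[:,1].argmax()],q[:,0].min(),q[:,0].max(), q[q[:,0].argmin()],q[q[:,0].argmax()])
```

```text
[588.10229144 262.31852414] 532.1286102570359 651.6219676730885 [532.12861026 211.63901145] [651.62196767 204.01370905]
```

Run:
```python
from h import *
t=np.linspace(0,6.283,120)
T=cv2.imread("pics/l7_top.png"); S=cv2.imread("pics/l7_scene.png")
out=[]
for n,im,c,o in(("top",T,(632.3,-207.6),(370,171)),("scene",S,(639.7,-208.3),(223,295))):
    b=cv2.resize(im[o[1]:o[1]+48,o[0]:o[0]+48],None,fx=8,fy=8,interpolation=cv2.INTER_CUBIC)
    b=np.clip(b.astype(float)*2.2,0,255).astype(np.uint8)
    for z,col,r in((28.9,(0,0,255),25),(30,(0,255,0),55),(30,(255,255,0),49)):
        q=proj(n,np.c_[c[0]+r*np.cos(t),c[1]+r*np.sin(t),0*t+z]); q=((q-o+.5)*8).astype(int)
        cv2.polylines(b,[q],True,col,1)
    out.append(b)
cv2.imwrite("pics/l8.png",np.hstack(out))
```

```text
(no output)
```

View pics/l8.png

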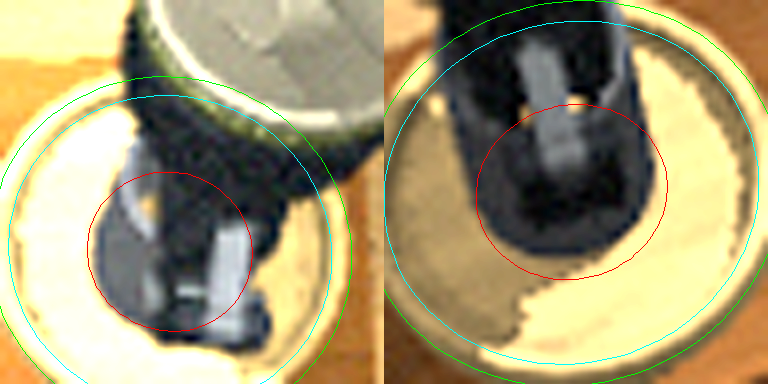

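```bash
cat > ov.py <<'E'
from h import *
t=np.linspace(0,6.283,120)
out=[]; Z=state()["ee_pos"][2]-44
for n,c,o in(("top",(632.3,-207.6),(366,171)),("scene",(639.7,-208.3),(220,295))):
    im=capture(n); im=np.ascontiguousarray(im[:,:,::-1])
    b=cv2.resize(im[o[1]:o[1]+50,o[0]:o[0]+50],None,fx=8,fy=8,interpolation=cv2.INTER_CUBIC)
    b=np.clip(b.astype(float)*2.2,0,255).astype(np.uint8)
    for z,col,r in((Z,(0,0,255),25),(30,(0,255,0),55)):
        q=proj(n,np.c_[c[0]+r*np.cos(t),c[1]+r*np.sin(t),0*t+z]); q=((q-o+.5)*8).astype(int)
        cv2.polylines(b,[q],True,col,1)
    out.append(b)
cv2.imwrite("pics/l9.png",np.hstack(out))
E
python3 ov.py; python3 st.py
```

```text
[ 636.7 -208.5   74.8] [-0.2 -0.2 -1.2] axis [ 0.003  0.001 -1.   ] jaw -12.6 49.590059406492756
```

View pics/l9.png

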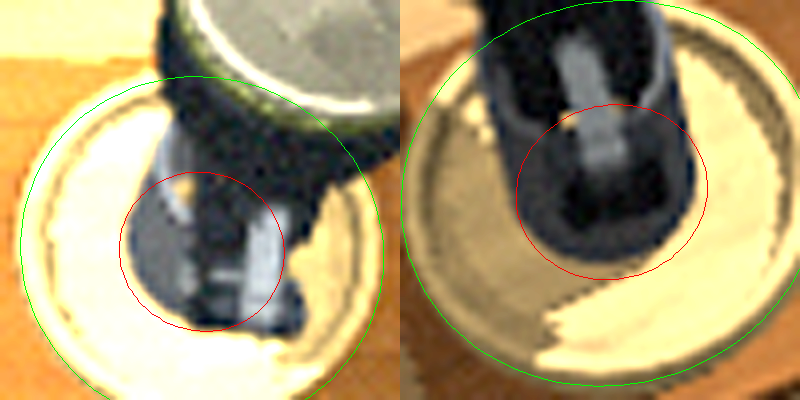

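Emit:
{"fn": "apply_moves", "kwargs": {
  "commands": "0.004 0.002 -0.03 0 0 0 0;0.004 0.002 -0.055 0 0 0 0;0.004 0.002 -0.064 0 0 0 0;0.004 0.002 -0.066 0 0 0 0;0.004 0.002 -0.066 0 0 0 0;0.004 0.002 -0.066 0 0 0 0"
}}

```text
clock: 16.8
ee_pos: [637.7, -208.2, 62.1]
ee_rot: [0.704, 0.078, 0.702, -0.077]
contact_force: [-1.6, 0.6, 5.5]
grip_width: 49.6
```

Emit:
{"fn": "apply_moves", "kwargs": {
  "commands": "0 0 0 0 0 0 0.6;0 0 0 0 0 0 1;0 0 0 0 0 0 1;0 0 0 0 0 0 1;0 0 0 0 0 0 1;0 0 0.15 0 0 0 1;0 0 0.4 0 0 0 1;0 0 0.6 0 0 0 1;0 0 0.8 0 0 0 1;0 0 0.8 0 0 0 1"
}}

```text
clock: 17.8
ee_pos: [640.4, -208.8, 228.2]
ee_rot: [0.707, 0.077, 0.698, -0.078]
contact_force: [1.3, -0.3, 0.1]
grip_width: 85.4
```

Emit:
{"fn": "apply_moves", "kwargs": {
  "commands": "-0.2 0.2 0 0 0 0 1;-0.35 0.4 0 0 0 0 1;-0.55 0.6 0 0 0 0 1;-0.7 0.8 0 0 0 0 1;-0.8 0.95 0 0 0 0 1;-0.8 0.95 0 0 0 0 1;-0.8 0.95 0 0 0 0 1"
}}

```text
clock: 18.5
ee_pos: [480.1, -18.0, 228.3]
ee_rot: [0.707, 0.077, 0.698, -0.077]
contact_force: [0.5, -0.7, 0.1]
grip_width: 85.2
```

```bash
python3 st.py
python3 - <<'E'
from h import *
t=np.linspace(0,2*np.pi,360,endpoint=False)
def fit(im,n,x0,z,r,sign,arc=None):
    g=cv2.GaussianBlur(cv2.cvtColor(im,cv2.COLOR_RGB2GRAY).astype(np.float32),(0,0),.8)
    # score = mean radial gradient along the circle (sign: +1 brighter outside)
    best=[]
    for dx in np.arange(-10,10.1,.5):
        for dy in np.arange(-10,10.1,.5):
            v=[]
            for rr in(r-3,r+3):
                q=proj_(n,np.c_[x0[0]+dx+rr*np.cos(t),x0[1]+dy+rr*np.sin(t),0*t+z]).astype(np.float32)
                v.append(cv2.remap(g,q[:,:1],q[:,1:],1)[:,0])
            best.append((sign*np.mean(np.clip(v[1]-v[0],-40,40)),x0[0]+dx,x0[1]+dy))
    b=max(best); print(n,z,r,b)
C={n:get_calibration(n) for n in("top","scene")}
M={n:rot(C[n]["orientation"]).as_matrix() for n in C}
def proj_(n,P):
    c=C[n]; q=(P-c["eye"])@M[n]; s=q[:,:2]/q[:,2:]; s=s*(1+c["k1"]*(s**2).sum(1,keepdims=True)); return s*c["K"][0,0]+c["K"][:2,2]
for n in("top","scene"):
    im=capture(n); cv2.imwrite(f"pics/m1_{n}.png",im[:,:,::-1])
    fit(im,n,(636,-208),98,25,1); fit(im,n,(636,-208),98,21,1); fit(im,n,(636,-208),30,55,-1); fit(im,n,(470,-13),48,27,-1); fit(im,n,(451,168),0,52,1)
E
```

```text
[480.1 -18.  228.3] [ 0.5 -0.7  0.1] axis [ 0.013 -0.002 -1.   ] jaw -12.5 85.17499088257735
top 98 25 (np.float32(25.124561), np.float64(631.0), np.float64(-204.5))
top 98 21 (np.float32(29.720757), np.float64(640.5), np.float64(-210.0))
top 30 55 (np.float32(38.688263), np.float64(635.5), np.float64(-207.5))
top 48 27 (np.float32(6.6020617), np.float64(460.0), np.float64(-23.0))
top 0 52 (np.float32(39.9336), np.float64(450.0), np.float64(169.0))
scene 98 25 (np.float32(23.201878), np.float64(643.5), np.float64(-210.0))
scene 98 21 (np.float32(34.51562), np.float64(635.5), np.float64(-208.0))
scene 30 55 (np.float32(28.877224), np.float64(637.5), np.float64(-207.5))
scene 48 27 (np.float32(28.361284), np.float64(470.5), np.float64(-11.5))
scene 0 52 (np.float32(31.503872), np.float64(449.5), np.float64(169.5))
```

```bash
cat > tubefit.py <<'E'
from h import *
C={n:get_calibration(n) for n in("top","scene")}; M={n:rot(C[n]["orientation"]).as_matrix() for n in C}
t=np.linspace(0,2*np.pi,90,endpoint=False)
def proj_(n,P):
    c=C[n]; q=(P-c["eye"])@M[n]; s=q[:,:2]/q[:,2:]; s=s*(1+c["k1"]*(s**2).sum(1,keepdims=True)); return s*c["K"][0,0]+c["K"][:2,2]
circ=lambda x,y,z,r:np.c_[x+r*np.cos(t),y+r*np.sin(t),0*t+z]
def cyl(n,mask,x0,z0,z1,r,rin,span=8):
    best=(9e9,)
    o=np.floor(proj_(n,np.array([[*x0,(z0+z1)/2]]))[0]-35).astype(int); m=cv2.resize(mask[o[1]:o[1]+70,o[0]:o[0]+70].astype(np.float32),None,fx=4,fy=4,interpolation=1)
    px=lambda P:np.round((proj_(n,P)-o+.5)*4-.5).astype(np.int32)
    for dx in np.arange(-span,span+.1,.5):
        for dy in np.arange(-span,span+.1,.5):
            x,y=x0[0]+dx,x0[1]+dy
            g=np.zeros(m.shape,np.float32); cv2.fillConvexPoly(g,cv2.convexHull(np.r_[px(circ(x,y,z0,r)),px(circ(x,y,z1,r))]),1)
            h=np.zeros(m.shape,np.float32); 
            if rin: cv2.fillPoly(h,[px(circ(x,y,z1,rin))],1)
            s=(np.abs(g-m)*(1-h)).sum()/16
            if s<best[0]: best=(s,x,y)
    return best
E
python3 - <<'E'
from tubefit import *
for n in("top","scene"):
    im=cv2.imread(f"pics/m1_{n}.png").astype(int); B,G,R_=im[:,:,0],im[:,:,1],im[:,:,2]
    m=(B>=R_*0.95).astype(np.uint8)
    print(n,m.sum(),cyl(n,m,(636,-208),18,98,25,21))
E
```

```text
top 1682 (np.float32(86.66992), np.float64(636.0), np.float64(-207.0))
scene 24105 (np.float32(115.58984), np.float64(638.5), np.float64(-209.0))
```

Emit:
{"fn": "apply_moves", "kwargs": {
  "commands": "-0.05 0.25 0 0 0.016 0 1;-0.1 0.5 0 0 0.016 0 1;-0.15 0.75 0 0 0.016 0 1;-0.15 0.934 0 0 0.016 0 1;-0.15 0.934 -0.2 0 0.016 0 1;-0.15 0.934 -0.4 0 0.016 0 1;-0.15 0.934 -0.6 0 0.016 0 1;-0.15 0.934 -0.7 0 0.016 0 1;-0.15 0.934 -0.7 0 0.016 0 1"
}}

```text
clock: 19.5
ee_pos: [450.6, 166.1, 85.2]
ee_rot: [0.701, 0.077, 0.704, -0.08]
contact_force: [-0.0, -0.7, -0.4]
grip_width: 85.0
```

```bash
python3 st.py
```

```text
[450.6 166.1  85.2] [-0.  -0.7 -0.4] axis [-0.005 -0.005 -1.   ] jaw -12.7 84.99764802108051
```

Emit:
{"fn": "apply_moves", "kwargs": {
  "commands": "0 0.013 -0.12 0 -0.005 0 1;0 0.013 -0.24 0 -0.005 0 1;0 0.013 -0.243 0 -0.005 0 1;0 0.013 -0.243 0 -0.005 0 1;0 0.013 -0.243 0 -0.005 0 0;0 0.013 -0.243 0 -0.005 0 0;0 0.013 -0.243 0 -0.005 0 0;0 0.013 -0.243 0 -0.005 0 0;0 0.013 -0.243 0 -0.005 0 0;0 0.013 -0.243 0 -0.005 0 0"
}}

```text
clock: 20.5
ee_pos: [450.8, 168.7, 37.3]
ee_rot: [0.703, 0.077, 0.702, -0.08]
contact_force: [-2.6, -1.2, 10.1]
grip_width: 22.7
```

Emit:
{"fn": "apply_moves", "kwargs": {
  "commands": "0 0 0 0 0 0 0;0 0 0 0 0 0 0;0 0 0 0 0 0 0"
}}

```text
clock: 20.8
ee_pos: [450.9, 168.7, 37.4]
ee_rot: [0.703, 0.077, 0.702, -0.08]
contact_force: [0.2, 0.2, 3.3]
grip_width: 22.3
```

```bash
python3 st.py
```

```text
[450.9 168.7  37.4] [0.2 0.2 3.3] axis [ 0.    -0.005 -1.   ] jaw -12.7 22.328719080220566
```

Emit:
{"fn": "apply_moves", "kwargs": {
  "commands": "0 0 0.1 0 0 0 0;0 0 0.3 0 0 0 0;0 0 0.55 0 0 0 0;0 0 0.8 0 0 0 0;0.1 -0.15 1 0 0 0 0;0.2 -0.35 1 0 0 0 0;0.3 -0.55 1 0 0 0 0;0.4 -0.75 1 0 0 0 0;0.5 -0.95 1 0 0 0 0;0.5 -0.95 1 0 0 0 0"
}}

```text
clock: 21.8
ee_pos: [552.6, -28.0, 236.7]
ee_rot: [0.703, 0.079, 0.702, -0.084]
contact_force: [-0.3, -0.1, -1.8]
grip_width: 22.0
```

```bash
python3 st.py
```

```text
[552.6 -28.  236.7] [-0.3 -0.1 -1.8] axis [ 0.    -0.007 -1.   ] jaw -13.2 21.978548221861267
```

Emit:
{"fn": "apply_moves", "kwargs": {
  "commands": "0.1 -0.22 0 0 0 0 0;0.2 -0.44 0 0 0 0 0;0.3 -0.66 0 0 0 0 0;0.424 -0.897 0 0 0 0 0;0.424 -0.897 0 0 0 0 0;0.424 -0.897 -0.15 0 0 0 0;0.424 -0.897 -0.3 0 0 0 0;0.424 -0.897 -0.43 0 0 0 0;0.424 -0.897 -0.43 0 0 0 0;0.424 -0.897 -0.43 0 0 0 0"
}}

```text
clock: 22.8
ee_pos: [637.2, -206.6, 150.7]
ee_rot: [0.702, 0.079, 0.702, -0.083]
contact_force: [0.3, -0.8, -0.9]
grip_width: 22.3
```

```bash
python3 st.py
```

```text
[ 637.2 -206.6  150.7] [ 0.3 -0.8 -0.9] axis [-0.001 -0.006 -1.   ] jaw -13.2 22.316611208340834
```

Lower 15.5 mm with the y correction.

Emit:
{"fn": "apply_moves", "kwargs": {
  "commands": "0.002 -0.004 -0.03 0 0 0 0;0.002 -0.004 -0.06 0 0 0 0;0.002 -0.004 -0.077 0 0 0 0;0.002 -0.004 -0.078 0 0 0 0;0.002 -0.004 -0.078 0 0 0 0;0.002 -0.004 -0.078 0 0 0 0"
}}

```text
clock: 23.4
ee_pos: [637.9, -207.5, 135.5]
ee_rot: [0.703, 0.079, 0.702, -0.084]
contact_force: [0.3, -0.5, 1.8]
grip_width: 22.0
```

Emit:
{"fn": "apply_moves", "kwargs": {
  "commands": "0 0 0 0 0 0 0.3;0 0 0 0 0 0 0.6;0 0 0 0 0 0 1;0 0 0 0 0 0 1;0 0 0 0 0 0 1;0 0 0 0 0 0 1;0 0 0.1 0 0 0 1;0 0 0.25 0 0 0 1;0 0 0.45 0 0 0 1;0 0 0.45 0 0 0 1"
}}

```text
clock: 24.4
ee_pos: [640.5, -207.8, 230.9]
ee_rot: [0.706, 0.079, 0.699, -0.084]
contact_force: [1.1, -0.0, -0.2]
grip_width: 85.3
```

```bash
python3 st.py
```

```text
[ 640.5 -207.8  230.9] [ 1.1 -0.  -0.2] axis [ 0.008 -0.008 -1.   ] jaw -13.2 85.34176138323019
```

Emit:
{"fn": "apply_moves", "kwargs": {
  "commands": "-0.2 0.2 0 0.01 0.01 0 1;-0.4 0.4 0 0.01 0.01 0 1;-0.6 0.6 0 0.01 0.01 0 1;-0.75 0.8 0 0.01 0.01 0 1;-0.85 0.98 0 0.01 0.01 0 1;-0.85 0.98 -0.2 0.01 0.01 0 1;-0.85 0.98 -0.4 0.01 0.01 0 1;-0.85 0.98 -0.6 0.01 0.01 0 1;-0.85 0.98 -0.6 0.01 0.01 0 1;-0.85 0.98 -0.6 0.01 0.01 0 1"
}}

```text
clock: 25.4
ee_pos: [470.2, -11.6, 111.0]
ee_rot: [0.702, 0.081, 0.703, -0.081]
contact_force: [-0.3, -0.7, -0.1]
grip_width: 85.4
```

```bash
python3 st.py
```

```text
[470.2 -11.6 111. ] [-0.3 -0.7 -0.1] axis [-0.002 -0.001 -1.   ] jaw -13.2 85.35883870211109
```

Emit:
{"fn": "apply_moves", "kwargs": {
  "commands": "0 0 -0.2 0 0 0 1;0 0 -0.4 0 0 0 1;0 0 -0.48 0 0 0 1;0 0 -0.48 0 0 0 1;0 0 -0.48 0 0 0 0;0 0 -0.48 0 0 0 0;0 0 -0.48 0 0 0 0;0 0 -0.48 0 0 0 0;0 0 -0.48 0 0 0 0;0 0 -0.48 0 0 0 0"
}}

```text
clock: 26.4
ee_pos: [471.3, -11.8, 17.1]
ee_rot: [0.703, 0.081, 0.702, -0.081]
contact_force: [-0.7, 0.2, 14.7]
grip_width: 51.9
```

```bash
python3 st.py
```

```text
[471.3 -11.8  17.1] [-0.7  0.2 14.7] axis [ 0.002 -0.001 -1.   ] jaw -13.2 51.8883935469076
```

Emit:
{"fn": "apply_moves", "kwargs": {
  "commands": "0 0 0.1 0 0 0 0;0 0 0.3 0 0 0 0;0 0 0.5 0 0 0 0;0.2 -0.04 0.6 0 0 0 0;0.4 -0.08 0.6 0 0 0 0;0.6 -0.12 0.6 0 0 0 0;0.8 -0.16 0.6 0 0 0 0;0.896 -0.186 0.6 0 0 0 0;0.896 -0.186 0.6 0 0 0 0;0.896 -0.186 0.6 0 0 0 0"
}}

```text
clock: 27.4
ee_pos: [649.9, -49.3, 138.0]
ee_rot: [0.703, 0.081, 0.702, -0.082]
contact_force: [-1.2, -0.4, -0.8]
grip_width: 51.9
```

```bash
python3 st.py
```

```text
[649.9 -49.3 138. ] [-1.2 -0.4 -0.8] axis [ 0.002 -0.001 -1.   ] jaw -13.2 51.850361810941365
```

Lower 108.7 mm to z ≈ 29.3.

Emit:
{"fn": "apply_moves", "kwargs": {
  "commands": "0.003 0.001 -0.15 0 0 0 0;0.003 0.001 -0.3 0 0 0 0;0.003 0.001 -0.42 0 0 0 0;0.003 0.001 -0.49 0 0 0 0;0.003 0.001 -0.52 0 0 0 0;0.003 0.001 -0.535 0 0 0 0;0.003 0.001 -0.543 0 0 0 0;0.003 0.001 -0.545 0 0 0 0;0.003 0.001 -0.545 0 0 0 0;0.003 0.001 -0.545 0 0 0 0"
}}

```text
clock: 28.4
ee_pos: [650.8, -49.1, 29.5]
ee_rot: [0.703, 0.081, 0.701, -0.082]
contact_force: [0.2, 0.8, -0.7]
grip_width: 51.8
```

```bash
python3 st.py
```

```text
[650.8 -49.1  29.5] [ 0.2  0.8 -0.7] axis [ 0.003 -0.001 -1.   ] jaw -13.2 51.790445801703406
```

Emit:
{"fn": "apply_moves", "kwargs": {
  "commands": "0 0 -0.005 0 0 0 0;0 0 -0.007 0 0 0 0;0 0 -0.007 0 0 0 0;0 0 -0.007 0 0 0 0.7;0 0 -0.007 0 0 0 1;0 0 -0.007 0 0 0 1;0 0 -0.007 0 0 0 1;0 0 -0.007 0 0 0 1"
}}

```text
clock: 29.2
ee_pos: [650.8, -49.1, 28.0]
ee_rot: [0.703, 0.081, 0.702, -0.082]
contact_force: [0.6, 0.2, -0.8]
grip_width: 85.1
```

Emit:
{"fn": "apply_moves", "kwargs": {
  "commands": "0 0 0.1 0 0 0 1;0 0 0.3 0 0 0 1;0 0 0.5 0 0 0 1;0 0 0.75 0 0 0 1;0 0 1 0 0 0 1;-0.2 0 1 0 0 0 1;-0.45 0 1 0 0 0 1;-0.7 0 1 0 0 0 1;-0.95 0 1 0 0 0 1;-0.95 0 1 0 0 0 1"
}}

```text
clock: 30.2
ee_pos: [453.4, -49.9, 227.6]
ee_rot: [0.701, 0.08, 0.703, -0.083]
contact_force: [1.9, 0.3, 0.2]
grip_width: 85.7
```

```bash
python3 st.py
python3 - <<'E'
from h import *
sc=capture("scene"); tp=capture("top"); cv2.imwrite("pics/f_scene.png",sc[:,:,::-1]); cv2.imwrite("pics/f_top.png",tp[:,:,::-1])
a=cv2.resize(tp[145:240,210:430],None,fx=3.4,fy=3.4,interpolation=2); b=cv2.resize(sc[185:360,190:430],None,fx=748/240,fy=748/240*.0+1.55*1.0,interpolation=2) if 0 else cv2.resize(sc[190:355,195:430],None,fx=1.66,fy=1.66,interpolation=2)
W=748; f=lambda i:cv2.copyMakeBorder(i,0,0,0,W-i.shape[1],0)
g=np.vstack([f(a),f(b)]); print(a.shape,b.shape,g.shape); cv2.imwrite("pics/fin.png",np.clip(g[:,:,::-1]*1.4,0,255))
E
```

```text
[453.4 -49.9 227.6] [1.9 0.3 0.2] axis [-0.003 -0.003 -1.   ] jaw -13.2 85.69169257965584
(323, 748, 3) (274, 390, 3) (597, 748, 3)[ WARN:0@3.150] global loadsave.cpp:1063 imwrite_ Unsupported depth image for selected encoder is fallbacked to CV_8U.
```

View pics/fin.png

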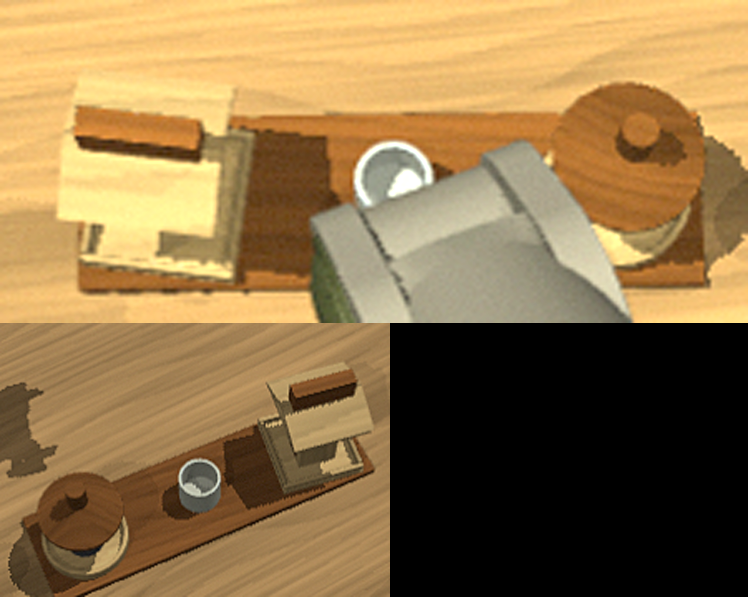

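Run:
```python
from tubefit import *
def fit(n,x0,z,r,sign):
    g=cv2.GaussianBlur(cv2.imread(f"pics/f_{n}.png",0).astype(np.float32),(0,0),.8); best=[]
    for dx in np.arange(-8,8.1,.5):
        for dy in np.arange(-8,8.1,.5):
            v=[cv2.remap(g,q[:,:1],q[:,1:],1)[:,0] for q in(proj_(n,circ(x0[0]+dx,x0[1]+dy,z,k)).astype(np.float32) for k in(r-3,r+3))]
            best.append((sign*np.mean(np.clip(v[1]-v[0],-40,40)),x0[0]+dx,x0[1]+dy))
    print(n,z,r,[float(np.round(a,1)) for a in max(best)])
for n in("top","scene"): fit(n,(637,-207),98,52,1)
fit("scene",(650,-49),60,27,-1); fit("scene",(637,-207),30,55,-1)
# bolder: board midpoint in the scene frame = saucer fit + 160 mm along board y
```

```text
top 98 52 [23.600000381469727, 639.0, -210.0]
scene 98 52 [17.100000381469727, 639.0, -207.0]
scene 60 27 [40.0, 652.5, -49.0]
scene 30 55 [17.100000381469727, 638.5, -208.0]
```

```bash
python3 -c "
from rig import *
print(job_done(), state()['clock'])"
```

```text
the job is handed in; nothing more can be done
the job is handed in; nothing more can be done
```

Both bird feeders are assembled on the board and the job is handed in, after about 30 s of the 128 s allowed. I placed the hopper, the gable roof, the tube, the cone roof and the cup, in that order. Everything is released, the arm is clear with the gripper open, and I did not go near the glue bottle or the screw jar.

| Check | Offset or finding |
|---|---|
| Hopper from tray centre | about 2.5 mm, squared to within 1–2° |
| Gable roof from hopper | about 1.5 mm, squared to within 1–2° |
| Tube from saucer centre | about 1–2 mm (the two cameras give under 1 mm and under 2 mm) |
| Cone roof from tube | about 2–3 mm in each camera |
| Cup from board middle | about 1 mm, measured from the scene camera only because the arm hid most of it from the top camera |

- **Camera disagreement:** the two cameras differed by about 5–6 mm along x in my early readings by eye. Most of that came from a half-pixel error in how I read the enlarged pictures. I therefore trusted offsets within one picture and averages of the two cameras. The 2.5 mm hopper offset was measured the same way in both cameras, and I left it.
- **Final picture:** all parts are upright, with both roofs seated on their hoppers. I did not check the bottle and jar positions again at the end.

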